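# Unclamp, weigh and cradle a sample bottle

### The job

Slide the vise's jaw all the way back and lift the metal sample bottle out. Stand it upright on the balance's pan and let go of it so that it can be weighed; then take it again and lay it on its side in the cradle, its foot pushed up against the cradle's end stop and its cap at the open end. Set it down gently both times, leave the jaw open and do not disturb the other things on the table.

Things in the scene. Friction and masses are not known exactly. Their poses are not given: they have to be found in the camera images.
- bottle: Plain aluminium sample bottle, round, about 0.3 kg, 118 mm tall; stands in the vise at the start, foot on the vise's bed 20 mm above the table. Origin: centre of its underside (foot); z: along its axis to the cap. Body 50 mm in diameter up to 78 mm, cone shoulder to 86 mm, neck 26 mm in diameter to 98 mm, cap 34 mm in diameter from 98 to 118 mm.
- vise: Vise fixed to the table, bed x -145 to +70 mm, 110 mm wide, 20 mm thick. Origin: at table level under the seat's centre; x: from the sliding to the fixed jaw. Fixed jaw: face at x = +27 mm, top 95 mm above the table. Two low cheeks (top 55 mm above the table) at y = 27 to 37 mm either side of the seat, x 0 to 27 mm.
- jaw (a joint): Travel of the vise's sliding jaw, m: 0 closed, 0.045 fully back, along the vise's -x; takes about 5 N, stays where it is left. Closed, its face is at vise x = -27 mm and its fork (two prongs 107.5 to 115.5 mm above the table, reaching x = +5 mm) lies over the bottle's shoulder either side of the neck: the bottle cannot be lifted until the jaw is back.
- jaw_handle (a point): Middle of the top of the sliding jaw's handle, an upright steel block on the jaw, 16 mm thick along the vise's x, 36 mm wide along its y, standing 50 mm up from the jaw's top (157.5 mm above the table at its top). Axes as the vise's.
- balance: Bench balance fixed to the table, grey housing 190 mm (x) by 140 mm (y), 34 mm high, keys at its -x end. Origin: centre of its underside.
- pan (a point): Centre of the top of the balance's round steel pan, 120 mm in diameter, 45 mm above the table and 25 mm to +x of the balance's origin.
- cradle: Cradle fixed to the table. Origin at table level; x: along the V to the stop plate. Black base x -60 to +70 mm, 90 x 14 mm; two aluminium 90-degree V saddles 18 mm long at x = +30 and -24 mm, 49 mm wide overall, edges 47 mm above the table; dark stop plate at the +x end. The lying bottle's axis is 62 mm above the table, foot at the stop, cap overhanging the open -x end.
- stop (a point): Centre of the stop plate's inner face, where the centre of the bottle's foot belongs: 45 mm along +x from the cradle's origin, 62 mm above the table. The plate is 60 mm wide, top 70 mm above the table, 8 mm thick. Axes as the cradle's.
- measuring_cylinder: Bystander: glass measuring cylinder, 190 mm tall, foot 68 mm in diameter. Origin under its foot.
- jar: Bystander: glass jar with a lid, 68 mm in diameter, 100 mm tall. Origin under it.
- knife: Bystander: yellow utility knife lying flat, 170 x 24 x 14 mm. Origin under its middle.
- spatula: Bystander: spatula lying flat, about 160 mm long.
- beaker: Bystander: glass beaker, 68 mm in diameter, 85 mm tall. Origin under it.
- tub: Bystander: small white tub, 52 mm in diameter, 60 mm tall. Origin under it.
- carton: Bystander: small cardboard box 65 x 120 x 45 mm. Origin under it.

How it is judged:
On the way, in this order (a step that is already met when the one before it is completed fails the run):
1. the jaw is slid back with the bottle still in the vise (value of joint jaw above 0.038 m and horizontal distance between bottle and vise below 0.06 m and height (world z) of bottle below 0.05 m and angle between bottle's own z axis and vertical below 0.3 rad), for 0.1 s.
2. the bottle stands upright on the balance's pan, wholly on it, let go and still (horizontal distance between bottle and pan below 0.035 m and z of bottle in the frame of pan between -0.004 and 0.005 m and angle between bottle's own z axis and vertical below 0.08 rad and contact force between the fingers and bottle below 0.1 N and linear speed of bottle below 0.02 m/s), for 0.4 s.
At the end, for the whole second after the job is handed in: The bottle lies at rest in both V saddles of the cradle, axis along the V within 0.1 rad, its foot against the stop plate (gap at most 5 mm, foot's centre within 6 mm sideways and 5 mm in height of its place), cap at the open end; the vise's jaw is still open (at least 35 mm) (x of bottle in the frame of stop between -0.005 and 0.004 m and y of bottle in the frame of stop between -0.006 and 0.006 m and z of bottle in the frame of stop between -0.005 and 0.005 m and angle between the z axis of bottle and the x axis of stop, either way round below 0.1 rad and contact force between bottle and cradle above 0.5 N and linear speed of bottle below 0.02 m/s and angular speed of bottle below 0.2 rad/s and value of joint jaw above 0.035 m); the robot touches nothing.
It fails at once if the bottle is slammed onto the balance or into the cradle (over 100 N) (contact force between bottle and balance above 100 N or contact force between bottle and cradle above 100 N).
It fails at once if a bystander is shifted by more than 30 mm or knocked over (distance of any of measuring_cylinder, jar, knife, spatula, beaker, tub, carton from where it was at the start of the episode above 0.03 m or angle between any of measuring_cylinder, jar, beaker, tub's own z axis and vertical above 0.5 rad).
It also fails if it takes over 72 s, if anything falls off the work surface, if the arm or the gripper's body presses on something with over 40 N, if the wrist force passes 120 N, or if a joint passes its speed limit or range.

### The arm

A 6-joint arm with a two-finger parallel gripper is mounted at the origin on the work surface. World frame = base frame: x ahead of the robot, y to its left, z up, the work surface at z = 0. Lengths are in m, angles in rad, forces in N, time in s.
With the tool pointing down it reaches from about 0.35 to 0.775 m from the base axis. Payload 5.5 kg.
Tool frame: the origin (TCP) lies between the finger pads; the fingertips stand 19 mm ahead of it and the grasp point (between the pads) is the TCP; z points along the fingers, y is the line along which they close (so a half turn about z gives the same grasp; the last joint's range is limited). The gripper opens to 85 mm and grips with 20 to 120 N. Pads are 22 mm wide; open, the fingers measure 114 mm over their backs; the gripper's body (76 mm by 85 mm) begins 54 mm behind the grasp point. The pads swing forward as they close: fully open they stand 13 mm farther back than shut.
Start: joints at [1.098, 0.313, 0.046, 1.304, 0, 1.431], TCP at [0.188, 0.543, 0.25] pointing down, gripper open.
Joint ranges: [-2.76, 2.76], [-0.86, 1.69], [-1.03, 1.26], [-2.2, 2.34], [-1.47, 1.5], [-3.14, 3.14]. Speed limits (rad/s): [2.57, 2.57, 3.14, 3.14, 3.14, 3.14].

### API

Orientations are given as a unit quaternion [w, x, y, z].
In Python, from workcell import env gives the robot as it stands.
- The arm moves only by the shell command python3 -m pendant 'ROWS' [FORCE]. ROWS is JSON, a list of rows, each an object with "travel": the shift along the tool's x, y, z scaled (see below), a list of three; "rot": the turn, a rotation vector about the tool's x, y, z scaled (see below), a list of three; "fingers": the opening, from -1 (shut) to 1 (fully open). In form: [{"travel": [dx, dy, dz], "rot": [wx, wy, wz], "fingers": fingers}, ...]. A call has 1 to 10 rows; each row is the pose to reach, as a shift and turn from the pose commanded when the call began, along the tool's axes at that moment; what a row does not reach only later rows make up. The controller multiplies each number of a shift by 0.12 m and each number of a turn by 60 degrees. A row lasts 1/10 s, in which the tool goes at most 50 mm and 8.59 degrees, less where a joint would pass 70% of its speed; a pose out of reach is approached as far as the arm can. A call with a number of a shift or a turn outside -1 to 1 is refused whole. A call with a gripper value outside its range is refused whole. The fingers move at their own pace and stop on an object; FORCE is the grip in N (left out, the last holds). Time passes only in rows, so rows that repeat a pose let the fingers close. It gives the time, the measured TCP pose, the force, the opening and the grip force at its end, in the units of the state.
- env.get_state(): the state, without advancing time (a new reading comes with each control period).
- env.read_camera(name): name is "scene" or "top" or "wrist"; returns (picture, depth): 480x640x3 uint8, blue, green, red; 480x640 float32, m along the optical axis (not along the pixel's ray), 0 where there is no reading.
- env.camera_model(name): a dict with "fovy" (degrees; the focal length in pixels is half the picture's height over the tangent of half this angle, whatever the lens; pixels are square), "cx", "cy" (the principal point, pixels), "rvec" (rotation vector, rad) and "tvec" (3), from world to camera coordinates, as OpenCV has them; the wrist camera has in their place "T_tool_cam" (4x4, takes a point from camera to tool coordinates, whose origin is the TCP and whose axes are the flange's). Camera axes: x right, y down, z forward; pixel columns grow to the right and rows downward; lengths in m; the calibration is good to about 2 mm. A picture is of the moment at which its call begins: read the wrist's pose just before it. camera_model takes no time and is no camera call.
- env.hand_in(): hands the job in; it is judged then, once.
Trained networks look in the newest picture that a camera, given by its name, has taken for a name from the list of things; names that differ only in an ending like _2 or _b are one class to them, and where a whole thing is asked for, a point or a joint stands for the part that bears it (a point fixed in the world has none). Each returns a list of dicts, best first, with "conf" (0 to 1); they miss things now and then, are a little off and sometimes report something else, mostly with a low value. They report only what shows in the picture. A call takes as long as a camera call.
- env.outline_of(camera, target): "mask" (480x640 bool, what is visible of it) and "xy" ([column, row] in pixels, amid what is visible of it).
The state is a dict: "clock": time; "joint_pos": joint angles; "qvel": joint speeds; "tau": joint torques, N m; "tcp_pos": TCP position; "orientation": TCP orientation; "wrist_force": force on the tool from outside, world axes, zero at the start; "ft_torque": the same for the moment, N m; "finger_gap": finger opening in m; "grip_force": force on a finger pad.
Only numpy, scipy, OpenCV 4.12 (cv2) and the standard library are available. Lean on these libraries where they do the work, as an engineer would, in place of code of your own. Each camera call takes 0.05 s, during which the arm holds its last target. There are 200 camera calls.

## Working session

There is one attempt and no reset: what is moved stays moved. The work goes in short steps, Python scripts to look and compute and a shell command to move; the robot and the scene stay as the last step left them, time stands still between calls to the robot, and variables do not carry over. Pictures are saved under pics/ and viewed, at most 10 in all, crops included, and the job is handed in when it is done.

```bash
mkdir -p pics; ls; cat > h.py <<'E'
import numpy as np, cv2
from scipy.spatial.transform import Rotation as R
from workcell import env
def cam(name):
    m=env.camera_model(name); f=240/np.tan(np.radians(m["fovy"])/2)
    if "T_tool_cam" in m:
        s=env.get_state(); q=s["orientation"]
        T=np.eye(4); T[:3,:3]=R.from_quat([q[1],q[2],q[3],q[0]]).as_matrix(); T[:3,3]=s["tcp_pos"]
        T=T@np.array(m["T_tool_cam"])
    else:
        T=np.eye(4); T[:3,:3]=cv2.Rodrigues(np.array(m["rvec"],float))[0]; T[:3,3]=np.ravel(m["tvec"]); T=np.linalg.inv(T)
    return m,f,T
def cloud(name,depth,cm=None):
    m,f,T=cm or cam(name); v,u=np.mgrid[:480,:640]
    P=np.stack([(u-m["cx"])/f*depth,(v-m["cy"])/f*depth,depth],-1)
    return P@T[:3,:3].T+T[:3,3]
def tool():
    s=env.get_state(); q=s["orientation"]
    return np.array(s["tcp_pos"]),R.from_quat([q[1],q[2],q[3],q[0]])
def plan(p,Rt=None):
    "units for travel/rot to target pose"
    t,r=tool(); d=r.inv().apply(np.array(p)-t)/0.12
    w=(r.inv()*Rt).as_rotvec(degrees=True)/60 if Rt is not None else np.zeros(3)
    print("travel",d.round(3),"rot",w.round(3))
E
python3 - <<'E'
from h import *
s=env.get_state(); print({k:np.round(v,3) for k,v in s.items()})
for n in("scene","top"):
    cm=cam(n); print(n,{k:np.round(v,3) for k,v in cm[0].items() if not isinstance(v,str)}, cm[2].round(3).tolist())
    im,d=env.read_camera(n); cv2.imwrite(f"pics/{n}.png",im); np.save(n+"_d.npy",d)
    P=cloud(n,d,cm)
    for t in "bottle vise jaw_handle balance cradle measuring_cylinder jar knife spatula beaker tub carton".split():
        for o in env.outline_of(n,t)[:2]:
            q=P[o["mask"]&(d>0)]
            if len(q)==0: continue
            print(n,t,round(o["conf"],2),np.round(o["xy"]),"med",np.median(q,0).round(3),"lo",np.percentile(q,2,0).round(3),"hi",np.percentile(q,98,0).round(3))
            np.save(f"m_{n}_{t}.npy",o["mask"]) if o is not None and o["conf"]>.5 else 0
E
```

```text
pics
{'clock': np.float64(0.0), 'joint_pos': array([1.098, 0.314, 0.045, 1.304, 0.   , 1.431]), 'qvel': array([-0.001, -0.   ,  0.   ,  0.   , -0.001,  0.   ]), 'tau': array([ 0.0000e+00, -4.8063e+01,  2.9853e+01,  1.9000e-02, -0.0000e+00,
        0.0000e+00]), 'tcp_pos': array([0.188, 0.543, 0.249]), 'orientation': array([-0.   ,  0.166,  0.986, -0.001]), 'wrist_force': array([0.207, 0.345, 0.275]), 'ft_torque': array([-0.047,  0.008,  0.031]), 'grip_force': np.float64(0.0), 'finger_gap': np.float64(0.086)}
scene {'fovy': np.float64(48.974), 'cx': np.float64(325.559), 'cy': np.float64(241.783), 'rvec': array([ 1.235,  2.462, -0.817]), 'tvec': array([ 0.368, -0.344,  1.376])} [[-0.601, 0.648, -0.468, 1.088], [0.799, 0.478, -0.364, 0.372], [-0.013, -0.593, -0.805, 0.909], [0.0, 0.0, 0.0, 1.0]]
scene bottle 0.89 [337. 231.] med [0.598 0.013 0.107] lo [ 0.575 -0.011  0.06 ] hi [0.613 0.029 0.14 ]
scene vise 0.97 [347. 248.] med [0.582 0.027 0.069] lo [ 0.454 -0.039  0.004] hi [0.66  0.06  0.155]
scene vise 0.46 [240. 185.] med [ 0.574 -0.266  0.015] lo [ 0.499 -0.318  0.005] hi [ 0.625 
[... 2310 characters left out ...]
17. 294.] med [ 0.541 -0.001  0.056] lo [ 0.449 -0.052  0.016] hi [0.646 0.052 0.157]
top knife 0.77 [252. 307.] med [0.506 0.142 0.014] lo [0.432 0.13  0.003] hi [0.588 0.155 0.019]
top spatula 0.92 [384. 285.] med [ 0.557 -0.137  0.003] lo [ 0.461 -0.167 -0.002] hi [ 0.61  -0.104  0.021]
top beaker 0.76 [326. 171.] med [ 0.8   -0.01   0.035] lo [ 0.758 -0.041  0.   ] hi [0.819 0.02  0.087]
top tub 0.69 [185. 195.] med [0.739 0.28  0.058] lo [0.719 0.262 0.01 ] hi [0.762 0.304 0.063]
top carton 0.68 [319. 293.] med [ 0.542 -0.     0.054] lo [ 0.449 -0.052  0.016] hi [0.646 0.054 0.157]
top carton 0.62 [465. 193.] med [ 0.741 -0.306  0.044] lo [ 0.711 -0.367  0.007] hi [ 0.775 -0.251  0.049]
```

```bash
cat > fit.py <<'E'
from h import *
cs=[]
for n in("top","scene"):
    d=np.load(n+"_d.npy"); P=cloud(n,d)
    def rect(t,z0,z1,box=None):
        k=np.load(f"m_{n}_{t}.npy") if t else np.ones(d.shape,bool)
        k=k&(d>0)&(P[...,2]>z0)&(P[...,2]<z1)
        if box: k&=(P[...,0]>box[0])&(P[...,0]<box[1])&(P[...,1]>box[2])&(P[...,1]<box[3])
        q=P[k]
        if len(q)<10: print(n,t,"few");return
        r=cv2.minAreaRect(q[:,:2].astype(np.float32)); print(n,t or box,len(q),"c",np.round(r[0],4),"sz",np.round(r[1],4),"ang",round(r[2],1),"zmed",np.median(q[:,2]).round(4))
    rect("jaw_handle",.150,.165); rect("bottle",.132,.146)
    rect(None,.085,.1,(.59,.7,-.08,.08))
    rect("vise",.015,.024)
    rect("balance",.028,.037); rect("balance",.041,.05)
    rect(None,.064,.075,(.48,.66,-.38,-.2)); rect(None,.040,.051,(.48,.66,-.38,-.2)); rect(None,.010,.018,(.48,.66,-.38,-.2))
E
python3 fit.py
```

```text
top jaw_handle 166 c [ 0.5136 -0.0006] sz [0.0157 0.035 ] ang 3.6 zmed 0.1573
top bottle 257 c [0.5878 0.0023] sz [0.0321 0.0322] ang 88.8 zmed 0.1379
top (0.59, 0.7, -0.08, 0.08) 921 c [0.6222 0.0051] sz [0.0566 0.0995] ang 1.6 zmed 0.0947
top vise 2039 c [0.5504 0.0014] sz [0.2123 0.11  ] ang 2.6 zmed 0.0197
top balance 3036 c [0.6095 0.266 ] sz [0.1409 0.1898] ang 83.8 zmed 0.0337
top balance 2543 c [0.6155 0.2701] sz [0.1192 0.1593] ang 70.8 zmed 0.0449
top (0.48, 0.66, -0.38, -0.2) 122 c [ 0.6031 -0.276 ] sz [0.0081 0.059 ] ang 4.4 zmed 0.0691
top (0.48, 0.66, -0.38, -0.2) 197 c [ 0.5632 -0.2765] sz [0.0834 0.0554] ang 3.7 zmed 0.0434
top (0.48, 0.66, -0.38, -0.2) 1919 c [ 0.5593 -0.2799] sz [0.1301 0.0903] ang 4.1 zmed 0.0136
scene jaw_handle 148 c [0.515  0.0017] sz [0.0189 0.036 ] ang 6.7 zmed 0.1565
scene bottle 228 c [0.5892 0.0048] sz [0.0332 0.0329] ang 19.7 zmed 0.1376
scene (0.59, 0.7, -0.08, 0.08) 1015 c [0.6219 0.0068] sz [0.0616 0.1002] ang 2.8 zmed 0.0946
scene vise 1059 c [0.5534 0.0042] sz [0.2164 0.1097] ang 2.3 zmed 0.0197
scene balance 3587 c [0.6112 0.2681] sz [0.1399 0.1911] ang 83.8 zmed 0.0338
scene balance 3207 c [0.6354 0.265 ] sz [0.1194 0.1192] ang 41.3 zmed 0.0449
scene (0.48, 0.66, -0.38, -0.2) 115 c [ 0.6049 -0.2754] sz [0.0113 0.0607] ang 5.5 zmed 0.069
scene (0.48, 0.66, -0.38, -0.2) 168 c [ 0.5661 -0.2772] sz [0.0887 0.0598] ang 4.9 zmed 0.0443
scene (0.48, 0.66, -0.38, -0.2) 1120 c [ 0.5608 -0.2771] sz [0.1334 0.0925] ang 4.6 zmed 0.0139
```

View pics/top.png

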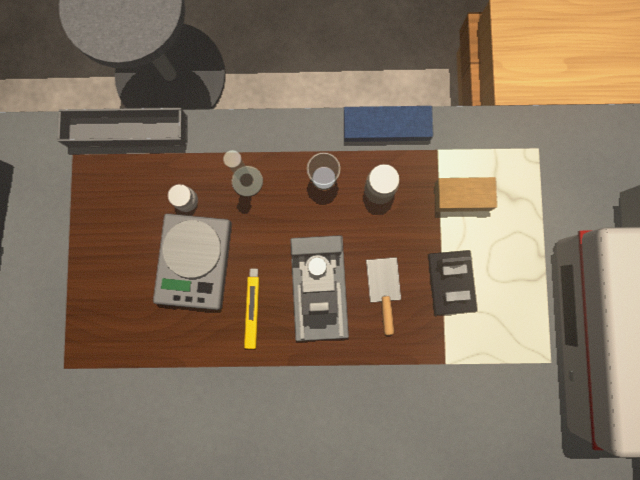

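View pics/scene.png

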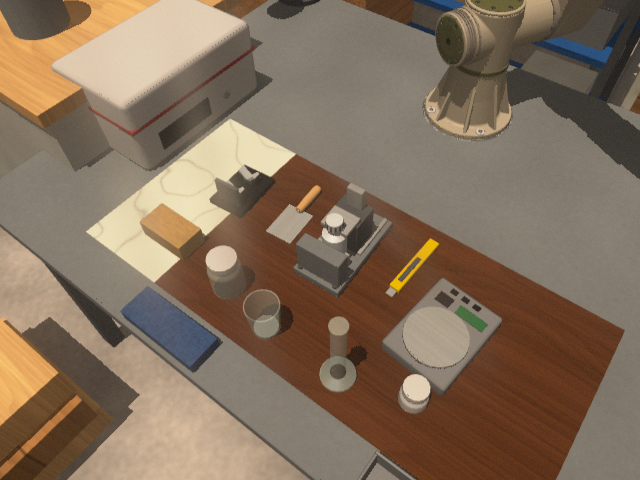

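Top view: bottle cap at (317,266) in the vise, handle at (320,307), pan at (190,248), and cradle at (455,283) with its stop towards +x (up). The scene view agrees, and nothing stands tall between these.

```bash
cat >> h.py <<'E'
VISE=np.array([.5885,.0032]); VY=np.radians(2.5)
PAN=np.array([.635,.2645]); CR=np.array([.5555,-.2790]); CY=np.radians(4.3)
def loc(o,yaw,x,y=0): return o+np.array([x*np.cos(yaw)-y*np.sin(yaw),x*np.sin(yaw)+y*np.cos(yaw)])
def pose(head,tilt,flip=False):
    "tool z tilted by tilt deg from down towards heading (rad); y to the left of the heading"
    t=np.radians(tilt); z=np.array([np.sin(t)*np.cos(head),np.sin(t)*np.sin(head),-np.cos(t)])
    y=np.array([-np.sin(head),np.cos(head),0])*(-1 if flip else 1)
    return R.from_matrix(np.c_[np.cross(y,z),y,z])
E
python3 -c "
from h import *
plan([*loc(VISE,VY,-.042),.25],pose(VY,0))
print(loc(VISE,VY,-.042))"
```

```text
travel [-4.301e+00 -3.293e+00  2.000e-03] rot [ 0.     0.    -0.359]
[0.54653997 0.00136799]
```

```bash

python3 -m pendant '[{"travel":[-0.4,-0.3,0],"rot":[0,0,0],"fingers":-1},{"travel":[-0.86,-0.66,0],"rot":[0,0,0],"fingers":-1},{"travel":[-0.86,-0.66,0],"rot":[0,0,0],"fingers":-1}]'
for i in 1 2 3; do python3 -m pendant '[{"travel":[-0.3,-0.22,0],"rot":[0,0,0],"fingers":-1},{"travel":[-0.6,-0.44,0],"rot":[0,0,0],"fingers":-1},{"travel":[-0.86,-0.66,0],"rot":[0,0,0],"fingers":-1}]'; done
python3 -m pendant '[{"travel":[-0.3,-0.22,0],"rot":[0,0,-0.12],"fingers":-1},{"travel":[-0.6,-0.44,0],"rot":[0,0,-0.24],"fingers":-1},{"travel":[-0.86,-0.66,0],"rot":[0,0,-0.36],"fingers":-1},{"travel":[-0.86,-0.66,0],"rot":[0,0,-0.36],"fingers":-1},{"travel":[-0.86,-0.66,0],"rot":[0,0,-0.36],"fingers":-1}]'
python3 -c "
from h import *
plan([*loc(VISE,VY,-.042),.144],pose(VY,0)); s=env.get_state(); print(s['tcp_pos'],s['clock'],s['joint_pos'])"
```

```text
clock: 1.6
tcp_pos: [0.2603, 0.4328, 0.2502]
orientation: [0.0, 0.166, 0.986, -0.0]
wrist_force: [-0.2, -0.7, -0.1]
finger_gap: 0.0437
grip_force: 0.0
clock: 1.9
tcp_pos: [0.3322, 0.3249, 0.2505]
orientation: [0.0, 0.166, 0.986, 0.0]
wrist_force: [0.2, 0.5, -0.3]
finger_gap: 0.0002
grip_force: 0.0
clock: 2.2
tcp_pos: [0.404, 0.2161, 0.2506]
orientation: [0.001, 0.166, 0.986, 0.0]
wrist_force: [1.4, 1.0, -0.1]
finger_gap: -0.0003
grip_force: 0.0
clock: 2.5
tcp_pos: [0.4757, 0.1074, 0.2505]
orientation: [0.001, 0.166, 0.986, 0.0]
wrist_force: [0.0, 1.0, -0.5]
finger_gap: -0.0001
grip_force: 0.0
clock: 3.0
tcp_pos: [0.5462, -0.0002, 0.2499]
orientation: [-0.0, -0.021, 1.0, 0.0]
wrist_force: [-0.2, -0.1, -0.3]
finger_gap: -0.0001
grip_force: 0.0
travel [-0.004  0.012  0.882] rot [ 0.001 -0.001 -0.002]
[ 5.46221471e-01 -1.65662541e-04  2.49861495e-01] 3.0 [-1.47496769e-01  2.58044394e-01 -2.98804860e-02  1.28389730e+00
  3.92011630e-04 -1.88521590e-01]
```

```bash

python3 -m pendant '[{"travel":[0,0.01,0.3],"rot":[0,0,0],"fingers":-1},{"travel":[0,0.01,0.6],"rot":[0,0,0],"fingers":-1},{"travel":[0,0.01,0.88],"rot":[0,0,0],"fingers":-1},{"travel":[0,0.01,0.88],"rot":[0,0,0],"fingers":-1}]'
python3 -m pendant '[{"travel":[0.06,0,0],"rot":[0,0,0],"fingers":-1},{"travel":[0.12,0,0],"rot":[0,0,0],"fingers":-1},{"travel":[0.18,0,0],"rot":[0,0,0],"fingers":-1},{"travel":[0.24,0,0],"rot":[0,0,0],"fingers":-1},{"travel":[0.3,0,0],"rot":[0,0,0],"fingers":-1},{"travel":[0.36,0,0],"rot":[0,0,0],"fingers":-1},{"travel":[0.42,0,0],"rot":[0,0,0],"fingers":-1}]'
python3 - <<'E'
from h import *
n="top";im,d=env.read_camera(n); np.save("d1.npy",d); P=cloud(n,d); print(env.get_state()['tcp_pos'])
cv2.imwrite("pics/push.png",cv2.resize(im[200:360,240:400],None,fx=3,fy=3))
k=(P[...,2]>.102)&(P[...,2]<.112)&(abs(P[...,1])<.06)&(P[...,0]<.58)&(P[...,0]>.4); q=P[k]; r=cv2.minAreaRect(q[:,:2].astype(np.float32)); print(r,np.percentile(q,[1,99],0).round(4))
d0=np.load("top_d.npy");P=cloud(n,d0);k=(P[...,2]>.102)&(P[...,2]<.112)&(abs(P[...,1])<.06)&(P[...,0]<.58)&(P[...,0]>.4); q=P[k];print(cv2.minAreaRect(q[:,:2].astype(np.float32)),np.percentile(q,[1,99],0).round(4))
E
```

```text
clock: 3.4
tcp_pos: [0.5418, 0.0038, 0.1405]
orientation: [-0.004, -0.023, 1.0, 0.001]
wrist_force: [-1.3, 0.2, -0.0]
finger_gap: 0.0003
grip_force: 0.0
clock: 4.1
tcp_pos: [0.4979, 0.0, 0.1471]
orientation: [0.004, -0.022, 1.0, 0.0]
wrist_force: [5.5, 2.2, -2.3]
finger_gap: 0.0004
grip_force: 2.8
[ 4.96532257e-01 -4.37091044e-05  1.47032097e-01]
((0.5711623430252075, -0.005519997328519821), (0.05428296700119972, 0.021359223872423172), 57.6690559387207) [[ 0.5523 -0.0203  0.102 ]
 [ 0.5792  0.0205  0.1096]]
((0.5391590595245361, 0.0009207464754581451), (0.0812579020857811, 0.06987667083740234), 2.581833600997925) [[ 0.4985 -0.034   0.1026]
 [ 0.5731  0.0352  0.1118]]
```

View pics/push.png

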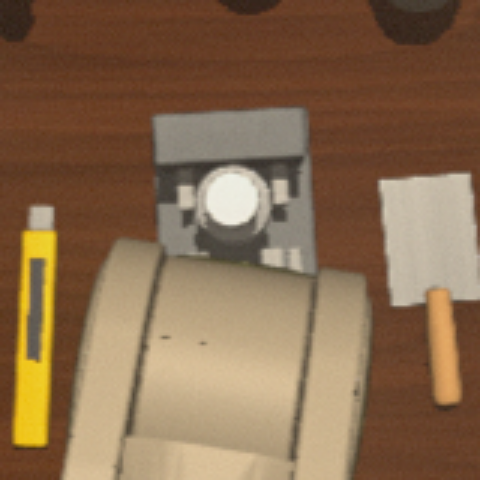

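The jaw is moving back: the fork is clear of the bottle's neck, and the bottle (cap at (232,198) in the crop) still stands. I'll push on to the end stop.

```bash

python3 -m pendant '[{"travel":[0.04,0,0],"rot":[0,0,0],"fingers":-1},{"travel":[0.04,0,0],"rot":[0,0,0],"fingers":-1},{"travel":[0.04,0,0],"rot":[0,0,0],"fingers":-1}]'
python3 -m pendant '[{"travel":[0.02,0,0],"rot":[0,0,0],"fingers":-1},{"travel":[0.02,0,0],"rot":[0,0,0],"fingers":-1},{"travel":[0.02,0,0],"rot":[0,0,0],"fingers":-1}]'

```

```text
clock: 4.45
tcp_pos: [0.4924, -0.0008, 0.1464]
orientation: [0.002, -0.022, 1.0, -0.0]
wrist_force: [4.9, 1.4, 2.4]
finger_gap: -0.0001
grip_force: 1.8
clock: 4.75
tcp_pos: [0.4901, -0.0011, 0.1457]
orientation: [0.002, -0.022, 1.0, -0.0]
wrist_force: [5.7, 1.6, 4.0]
finger_gap: -0.0002
grip_force: 2.7
```

```bash

python3 -m pendant '[{"travel":[0.02,0,0],"rot":[0,0,0],"fingers":-1},{"travel":[0.02,0,0],"rot":[0,0,0],"fingers":-1},{"travel":[0.02,0,0],"rot":[0,0,0],"fingers":-1}]'
python3 -m pendant '[{"travel":[0.015,0,0],"rot":[0,0,0],"fingers":-1},{"travel":[0.015,0,0],"rot":[0,0,0],"fingers":-1},{"travel":[0.015,0,0],"rot":[0,0,0],"fingers":-1}]'
python3 -c "
from h import *
plan([*loc(VISE,VY,0),.23],pose(VY,0))"

```

```text
clock: 5.05
tcp_pos: [0.49, -0.0011, 0.1458]
orientation: [0.004, -0.022, 1.0, -0.0]
wrist_force: [11.0, 1.5, -1.2]
finger_gap: -0.0003
grip_force: 6.0
clock: 5.35
tcp_pos: [0.49, -0.0011, 0.1458]
orientation: [0.005, -0.022, 1.0, 0.0]
wrist_force: [17.8, 3.0, -5.1]
finger_gap: -0.0001
grip_force: 8.6
travel [-0.829 -0.001 -0.693] rot [0.    0.01  0.001]
```

At the end stop. Now I back off, rise and move over the cap.

```bash

python3 -m pendant '[{"travel":[-0.13,0,0],"rot":[0,0,0],"fingers":-1},{"travel":[-0.13,0,-0.3],"rot":[0,0,0],"fingers":-1},{"travel":[-0.13,0,-0.7],"rot":[0,0,0],"fingers":-1},{"travel":[-0.45,0,-0.7],"rot":[0,0,0],"fingers":1},{"travel":[-0.83,0,-0.7],"rot":[0,0,0],"fingers":1},{"travel":[-0.86,0,-0.7],"rot":[0,0,0],"fingers":1},{"travel":[-0.86,0,-0.7],"rot":[0,0,0],"fingers":1},{"travel":[-0.86,0,-0.7],"rot":[0,0,0],"fingers":1}]'
python3 - <<'E'
from h import *
cm=cam("wrist"); im,d=env.read_camera("wrist"); P=cloud("wrist",d,cm)
k=(d>0)&(P[...,2]>.13)&(P[...,2]<.147)&(abs(P[...,0]-.588)<.05)&(abs(P[...,1])<.05); q=P[k]
print(len(q), q.mean(0) if len(q) else 0, cv2.minAreaRect(q[:,:2].astype(np.float32)) if len(q) else 0)
im2,d=env.read_camera("scene"); P=cloud("scene",d)
for z0,z1,n in((.15,.165,"handle"),(.132,.146,"cap")):
    k=(d>0)&(P[...,2]>z0)&(P[...,2]<z1)&(P[...,0]>.42)&(P[...,0]<.62)&(abs(P[...,1])<.05); q=P[k]
    if len(q): print(n,len(q),cv2.minAreaRect(q[:,:2].astype(np.float32)))
cv2.imwrite("pics/w1.png",np.hstack([cv2.resize(im,(400,300)),cv2.resize(im2[100:340,200:520],(400,300))]))
plan([*loc(VISE,VY,0),.128],pose(VY,0))
E
```

```text
clock: 6.15
tcp_pos: [0.5856, 0.0037, 0.2276]
orientation: [-0.002, -0.022, 1.0, 0.0]
wrist_force: [-0.7, -0.9, -0.4]
finger_gap: 0.0723
grip_force: 0.0
2741 [0.58874607 0.00398023 0.13589032] ((0.5894979238510132, 0.00424739345908165), (0.0345102995634079, 0.03399122878909111), 87.14643096923828)
handle 7 ((0.46637049317359924, 0.015764277428388596), (0.007071281783282757, 0.0019732629880309105), 19.926822662353516)
cap 254 ((0.5368764996528625, 0.0037113558501005173), (0.14091162383556366, 0.03383256122469902), 1.9270354509353638)
travel [-0.024 -0.005  0.838] rot [ 0.    -0.002  0.   ]
```

View pics/w1.png

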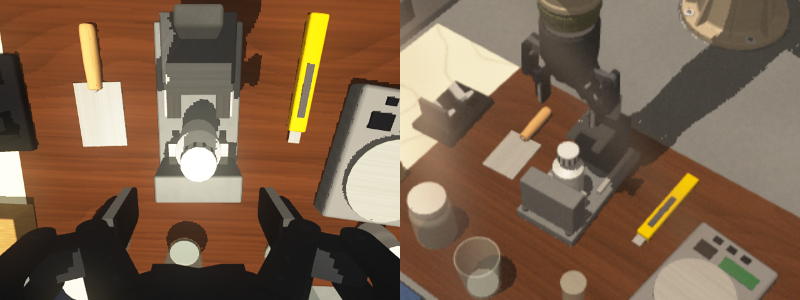

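Wrist view: the jaw is fully back (handle at (198,20)) and the bottle stands free with its cap at (198,158). Next I descend, grip the cap and lift.

```bash

python3 -m pendant '[{"travel":[-0.024,0,0.3],"rot":[0,0,0],"fingers":1},{"travel":[-0.024,0,0.6],"rot":[0,0,0],"fingers":1},{"travel":[-0.024,0,0.75],"rot":[0,0,0],"fingers":1},{"travel":[-0.024,0,0.87],"rot":[0,0,0],"fingers":1},{"travel":[-0.024,0,0.87],"rot":[0,0,0],"fingers":1}]'
python3 -m pendant '[{"travel":[0,0,0],"rot":[0,0,0],"fingers":0.2},{"travel":[0,0,0],"rot":[0,0,0],"fingers":-0.5},{"travel":[0,0,0],"rot":[0,0,0],"fingers":-0.6},{"travel":[0,0,0],"rot":[0,0,0],"fingers":-0.6},{"travel":[0,0,0],"rot":[0,0,0],"fingers":-0.6},{"travel":[0,0,0],"rot":[0,0,0],"fingers":-0.6}]' 60

```

```text
clock: 6.75
tcp_pos: [0.5877, 0.004, 0.1226]
orientation: [-0.002, -0.022, 1.0, 0.0]
wrist_force: [-0.1, -0.4, -0.7]
finger_gap: 0.0856
grip_force: 0.0
clock: 7.35
tcp_pos: [0.5911, 0.0038, 0.1256]
orientation: [0.001, -0.022, 1.0, -0.0]
wrist_force: [-1.2, 0.9, 5.9]
finger_gap: 0.0312
grip_force: 59.1
```

```bash

python3 -m pendant '[{"travel":[0,0,-0.1],"rot":[0,0,0],"fingers":-0.7},{"travel":[0,0,-0.3],"rot":[0,0,0],"fingers":-0.7},{"travel":[0,0,-0.6],"rot":[0,0,0],"fingers":-0.7},{"travel":[0,0,-0.95],"rot":[0,0,0],"fingers":-0.7},{"travel":[0,0,-0.95],"rot":[0,0,0],"fingers":-0.7},{"travel":[0,0,-0.95],"rot":[0,0,0],"fingers":-0.7}]'
python3 - <<'E'
from h import *
im,d=env.read_camera("scene"); cv2.imwrite("pics/lift.png",im[60:400,180:560]); P=cloud("scene",d)
for o in env.outline_of("scene","bottle")[:1]:
    q=P[o["mask"]&(d>0)]; print(o["conf"],np.percentile(q,[2,50,98],0).round(3)); c=q[:,:3]-q.mean(0)
plan([*PAN,.19],pose(VY,0))
E
```

```text
clock: 7.95
tcp_pos: [0.5908, 0.0037, 0.2391]
orientation: [0.001, -0.022, 1.0, -0.0]
wrist_force: [0.2, -1.4, -5.2]
finger_gap: 0.0312
grip_force: 60.1
0.69 [[ 0.581 -0.012  0.138]
 [ 0.604  0.013  0.203]
 [ 0.614  0.029  0.253]]
travel [-0.478  2.152  0.388] rot [ 0.001 -0.003  0.001]
```

View pics/lift.png

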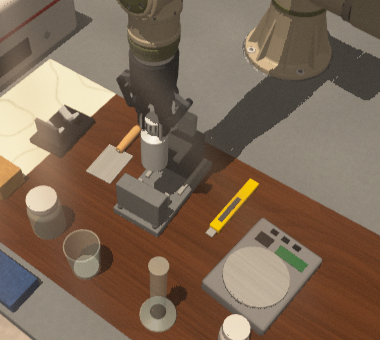

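The bottle hangs upright from the cap (crop (155,145)), clear of the vise. I carry it to the pan.

```bash

python3 -m pendant '[{"travel":[-0.04,0.15,0],"rot":[0,0,0],"fingers":-0.7},{"travel":[-0.1,0.42,0],"rot":[0,0,0],"fingers":-0.7},{"travel":[-0.16,0.72,0],"rot":[0,0,0],"fingers":-0.7}]'
python3 -m pendant '[{"travel":[-0.08,0.35,0],"rot":[0,0,0],"fingers":-0.7},{"travel":[-0.16,0.72,0],"rot":[0,0,0],"fingers":-0.7}]'
python3 -m pendant '[{"travel":[-0.07,0.35,0],"rot":[0,0,0],"fingers":-0.7},{"travel":[-0.12,0.6,0.1],"rot":[0,0,0],"fingers":-0.7},{"travel":[-0.16,0.71,0.3],"rot":[0,0,0],"fingers":-0.7},{"travel":[-0.16,0.71,0.39],"rot":[0,0,0],"fingers":-0.7},{"travel":[-0.16,0.71,0.39],"rot":[0,0,0],"fingers":-0.7}]'
python3 -c "
from h import *
plan([*PAN,.1506],pose(VY,0))"

```

```text
clock: 8.35
tcp_pos: [0.6048, 0.0909, 0.2358]
orientation: [-0.002, -0.021, 1.0, -0.0]
wrist_force: [0.1, -0.6, -3.8]
finger_gap: 0.0318
grip_force: 60.1
clock: 8.55
tcp_pos: [0.6201, 0.1789, 0.2357]
orientation: [-0.002, -0.021, 1.0, -0.0]
wrist_force: [0.9, 0.0, -4.2]
finger_gap: 0.0315
grip_force: 60.1
clock: 9.05
tcp_pos: [0.634, 0.2634, 0.1867]
orientation: [-0.004, -0.022, 1.0, -0.001]
wrist_force: [-0.3, -0.3, -4.1]
finger_gap: 0.0313
grip_force: 60.2
travel [-0.012  0.01   0.301] rot [-0.002 -0.008  0.001]
```

```bash

python3 -m pendant '[{"travel":[0,0,0.1],"rot":[0,0.004,0],"fingers":-0.7},{"travel":[0,0,0.18],"rot":[0,0,0],"fingers":-0.7},{"travel":[0,0,0.22],"rot":[0,0,0],"fingers":-0.7},{"travel":[0,0,0.24],"rot":[0,0,0],"fingers":-0.7},{"travel":[0,0,0.25],"rot":[0,0,0],"fingers":-0.7},{"travel":[0,0,0.26],"rot":[0,0,0],"fingers":-0.7}]'
python3 -m pendant '[{"travel":[0,0,0.01],"rot":[0,0,0],"fingers":-0.7},{"travel":[0,0,0.02],"rot":[0,0,0],"fingers":-0.7},{"travel":[0,0,0.02],"rot":[0,0,0],"fingers":-0.7}]'
python3 -m pendant '[{"travel":[0,0,0.008],"rot":[0,0,0],"fingers":-0.7},{"travel":[0,0,0.016],"rot":[0,0,0],"fingers":-0.7},{"travel":[0,0,0.016],"rot":[0,0,0],"fingers":-0.7}]'
```

```text
clock: 9.65
tcp_pos: [0.6368, 0.264, 0.1609]
orientation: [0.0, -0.022, 1.0, 0.0]
wrist_force: [-0.3, -0.5, -3.7]
finger_gap: 0.0314
grip_force: 60.3
clock: 9.95
tcp_pos: [0.6365, 0.2642, 0.1578]
orientation: [-0.0, -0.022, 1.0, 0.0]
wrist_force: [-0.7, 0.4, -3.8]
finger_gap: 0.0311
grip_force: 60.3
clock: 10.25
tcp_pos: [0.6364, 0.2641, 0.1558]
orientation: [-0.0, -0.022, 1.0, 0.0]
wrist_force: [-0.5, 0.0, -3.6]
finger_gap: 0.0316
grip_force: 60.3
```

```bash

python3 -m pendant '[{"travel":[0,0,0.012],"rot":[0,0,0],"fingers":-0.7},{"travel":[0,0,0.024],"rot":[0,0,0],"fingers":-0.7},{"travel":[0,0,0.024],"rot":[0,0,0],"fingers":-0.7}]'
python3 -m pendant '[{"travel":[0,0,0.008],"rot":[0,0,0],"fingers":-0.7},{"travel":[0,0,0.016],"rot":[0,0,0],"fingers":-0.7},{"travel":[0,0,0.016],"rot":[0,0,0],"fingers":-0.7}]'
```

```text
clock: 10.55
tcp_pos: [0.6364, 0.264, 0.1528]
orientation: [-0.0, -0.022, 1.0, -0.0]
wrist_force: [0.0, -0.1, -4.0]
finger_gap: 0.0317
grip_force: 60.3
clock: 10.85
tcp_pos: [0.6364, 0.2641, 0.151]
orientation: [-0.0, -0.022, 1.0, -0.0]
wrist_force: [-0.1, 0.0, -3.7]
finger_gap: 0.0317
grip_force: 60.3
```

```bash

python3 -m pendant '[{"travel":[0,0,0.008],"rot":[0,0,0],"fingers":-0.7},{"travel":[0,0,0.012],"rot":[0,0,0],"fingers":-0.7},{"travel":[0,0,0.012],"rot":[0,0,0],"fingers":-0.7}]'
python3 -m pendant '[{"travel":[0,0,0.008],"rot":[0,0,0],"fingers":-0.7},{"travel":[0,0,0.012],"rot":[0,0,0],"fingers":-0.7},{"travel":[0,0,0.012],"rot":[0,0,0],"fingers":-0.7}]'
```

```text
clock: 11.15
tcp_pos: [0.6368, 0.2642, 0.1507]
orientation: [0.001, -0.022, 1.0, 0.0]
wrist_force: [-1.9, 0.1, 1.8]
finger_gap: 0.0314
grip_force: 60.8
clock: 11.45
tcp_pos: [0.6371, 0.2643, 0.1507]
orientation: [0.001, -0.022, 1.0, 0.0]
wrist_force: [-1.8, -0.2, 8.0]
finger_gap: 0.0313
grip_force: 61.5
```

Foot is on the pan. Release, wait, then rise.

```bash

python3 -m pendant '[{"travel":[0,0,-0.01],"rot":[0,0,0],"fingers":0.2},{"travel":[0,0,-0.01],"rot":[0,0,0],"fingers":0.8},{"travel":[0,0,-0.01],"rot":[0,0,0],"fingers":1},{"travel":[0,0,-0.01],"rot":[0,0,0],"fingers":1},{"travel":[0,0,-0.01],"rot":[0,0,0],"fingers":1},{"travel":[0,0,-0.01],"rot":[0,0,0],"fingers":1},{"travel":[0,0,-0.01],"rot":[0,0,0],"fingers":1},{"travel":[0,0,-0.01],"rot":[0,0,0],"fingers":1}]'
python3 -m pendant '[{"travel":[0,0,-0.2],"rot":[0,0,0],"fingers":1},{"travel":[0,0,-0.5],"rot":[0,0,0],"fingers":1},{"travel":[0,0,-0.9],"rot":[0,0,0],"fingers":1},{"travel":[0,0,-0.9],"rot":[0,0,0],"fingers":1},{"travel":[0,0,-0.9],"rot":[0,0,0],"fingers":1}]'
python3 - <<'E'
from h import *
B=[]
for n in("top","scene","wrist"):
    cm=cam(n); im,d=env.read_camera(n); P=cloud(n,d,cm)
    k=(d>0)&(P[...,2]>.155)&(P[...,2]<.171)&(np.hypot(P[...,0]-.637,P[...,1]-.264)<.035); q=P[k]
    if len(q)>20: r=cv2.minAreaRect(q[:,:2].astype(np.float32)); print(n,len(q),np.round(r[0],4),np.round(r[1],4),np.median(q[:,2]))
H=np.radians(22)
p=np.array([*loc(np.array([.636,.264]),H,-.003*.866),.045+.052+.0015]); T=pose(H,60)
back=p-.15*T.apply([0,0,1]); print(p,back)
plan(back,T)
E
```

```text
clock: 12.25
tcp_pos: [0.6365, 0.2641, 0.1494]
orientation: [-0.0, -0.022, 1.0, 0.0]
wrist_force: [0.9, 0.6, 0.9]
finger_gap: 0.0855
grip_force: 0.0
clock: 12.75
tcp_pos: [0.6375, 0.2644, 0.2596]
orientation: [0.002, -0.022, 1.0, 0.001]
wrist_force: [0.5, 0.1, -0.3]
finger_gap: 0.0855
grip_force: 0.0
top 202 [0.6301 0.2627] [0.0243 0.0336] 0.16240097214664773
scene 350 [0.6358 0.2649] [0.034  0.0336] 0.1624205733229731
wrist 2680 [0.6355 0.2645] [0.0342 0.034 ] 0.1610935791242492
[0.63359118 0.26302677 0.0985    ] [0.51314646 0.21436395 0.1735    ]
travel [ 1.038 -0.367  0.69 ] rot [-0.17  -0.992 -0.294]
```

```bash

python3 -m pendant '[{"travel":[0.25,-0.1,0],"rot":[-0.02,-0.12,-0.04],"fingers":1},{"travel":[0.5,-0.2,0],"rot":[-0.04,-0.25,-0.07],"fingers":1},{"travel":[0.75,-0.3,0],"rot":[-0.06,-0.37,-0.11],"fingers":1},{"travel":[1,-0.36,0],"rot":[-0.08,-0.5,-0.15],"fingers":1},{"travel":[1,-0.36,0.2],"rot":[-0.1,-0.62,-0.18],"fingers":1},{"travel":[1,-0.36,0.4],"rot":[-0.13,-0.74,-0.22],"fingers":1},{"travel":[1,-0.36,0.55],"rot":[-0.15,-0.87,-0.26],"fingers":1},{"travel":[1,-0.36,0.69],"rot":[-0.17,-0.99,-0.29],"fingers":1},{"travel":[1,-0.36,0.69],"rot":[-0.17,-0.99,-0.29],"fingers":1},{"travel":[1,-0.36,0.69],"rot":[-0.17,-0.99,-0.29],"fingers":1}]'
cat >> h.py <<'E'
H=np.radians(22); TP=pose(H,60); GP=np.array([*loc(np.array([.6357,.2647]),H,-.003*.866),.0985])
E
python3 -c "
from h import *
plan(GP,TP); print(env.get_state()['joint_pos'].round(2))"
```

```text
clock: 13.9
tcp_pos: [0.5616, 0.2306, 0.214]
orientation: [0.466, -0.167, 0.864, 0.092]
wrist_force: [-0.5, 0.3, -1.0]
finger_gap: 0.0851
grip_force: 0.0
travel [0.444 0.03  1.078] rot [ 0.001 -0.055 -0.002]
[ 0.18 -0.06 -1.03 -0.37  0.18 -0.11]
```

```bash

python3 -m pendant '[{"travel":[0.1,0,0.2],"rot":[0,-0.05,0],"fingers":1},{"travel":[0.2,0.01,0.4],"rot":[0,-0.05,0],"fingers":1},{"travel":[0.22,0.015,0.54],"rot":[0,-0.05,0],"fingers":1},{"travel":[0.22,0.015,0.54],"rot":[0,-0.05,0],"fingers":1}]'
python3 -c "
from h import *
plan(GP,TP); print(env.get_state()['joint_pos'].round(2))"
```

```text
clock: 14.3
tcp_pos: [0.6059, 0.2514, 0.1562]
orientation: [0.477, -0.165, 0.858, 0.095]
wrist_force: [-0.1, -0.0, -0.4]
finger_gap: 0.0856
grip_force: 0.0
travel [0.277 0.007 0.466] rot [ 0.003 -0.03  -0.004]
[ 0.2   0.18 -1.03 -0.65  0.16 -0.09]
```

```bash

python3 -m pendant '[{"travel":[0.1,0,0.15],"rot":[0,-0.03,0],"fingers":1},{"travel":[0.2,0,0.3],"rot":[0,-0.03,0],"fingers":1},{"travel":[0.2,0,0.3],"rot":[0,-0.03,0],"fingers":1}]'
python3 -c "
from h import *
plan(GP,TP); s=env.get_state(); print(s['joint_pos'].round(2),(R.from_quat(np.roll(s['orientation'],-1))).apply([0,0,1]))"
```

```text
clock: 14.6
tcp_pos: [0.6284, 0.2605, 0.1198]
orientation: [0.488, -0.164, 0.852, 0.097]
wrist_force: [-0.3, -0.3, 0.8]
finger_gap: 0.0851
grip_force: 0.0
travel [0.129 0.008 0.131] rot [ 0.003 -0.006 -0.004]
[ 0.21  0.34 -1.03 -0.83  0.15 -0.08] [ 0.79910793  0.32595898 -0.50515073]
```

```bash

python3 -m pendant '[{"travel":[0.06,0,0.06],"rot":[0,0,0],"fingers":1},{"travel":[0.13,0.008,0.13],"rot":[0,0,0],"fingers":1},{"travel":[0.13,0.008,0.13],"rot":[0,0,0],"fingers":1},{"travel":[0.13,0.008,0.13],"rot":[0,0,0],"fingers":1}]'
python3 - <<'E'
from h import *
plan(GP,TP); s=env.get_state(); print(s['joint_pos'].round(2),(R.from_quat(np.roll(s['orientation'],-1))).apply([0,0,1]))
im,d=env.read_camera("scene"); cv2.imwrite("pics/g2.png",cv2.resize(im[240:440,320:560],None,fx=2,fy=2))
E
```

```text
clock: 15.0
tcp_pos: [0.6343, 0.2639, 0.1029]
orientation: [0.49, -0.164, 0.85, 0.097]
wrist_force: [0.4, -0.8, 1.0]
finger_gap: 0.0856
grip_force: 0.0
travel [0.036 0.001 0.011] rot [ 0.002  0.    -0.004]
[ 0.22  0.4  -1.03 -0.89  0.15 -0.08] [ 0.80206386  0.32676539 -0.49991794]
```

View pics/g2.png

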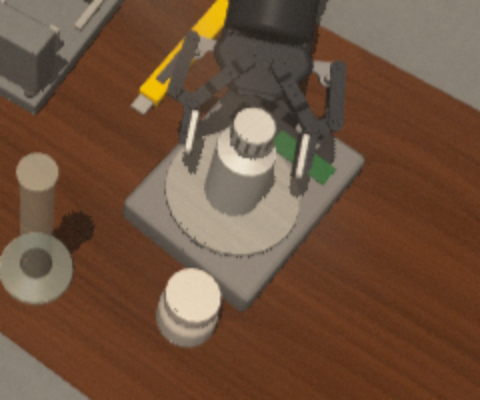

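The fingers straddle the bottle, which stands upright on the pan at (240,165) in the crop. I close on the body.

```bash

python3 -m pendant '[{"travel":[0.03,0,0.01],"rot":[0,0,0],"fingers":1},{"travel":[0.03,0,0.01],"rot":[0,0,0],"fingers":1},{"travel":[0.03,0,0.01],"rot":[0,0,0],"fingers":0.5},{"travel":[0.03,0,0.01],"rot":[0,0,0],"fingers":0},{"travel":[0.03,0,0.01],"rot":[0,0,0],"fingers":-0.2},{"travel":[0.03,0,0.01],"rot":[0,0,0],"fingers":-0.2},{"travel":[0.03,0,0.01],"rot":[0,0,0],"fingers":-0.2},{"travel":[0.03,0,0.01],"rot":[0,0,0],"fingers":-0.2}]' 70
python3 -c "
from h import *
t,r=tool(); s=env.get_state(); print(s['joint_pos'].round(2),r.apply([0,0,1]).round(3),r.apply([0,1,0]).round(3)); print(r.inv().apply(np.array([.6357,.2647,.045])-t), r.inv().apply([0,0,1]), r.inv().apply([0,0,.12])/.12)"
```

```text
clock: 15.85
tcp_pos: [0.635, 0.2644, 0.0987]
orientation: [0.49, -0.164, 0.85, 0.097]
wrist_force: [-0.3, 1.8, 1.7]
finger_gap: 0.0478
grip_force: 72.2
[ 0.22  0.41 -1.03 -0.91  0.15 -0.08] [ 0.801  0.327 -0.501] [-0.375  0.927  0.005]
[ 0.04606166 -0.00021739  0.02757694] [-0.86558158  0.00458482 -0.50074696] [-0.86558158  0.00458482 -0.50074696]
```

```bash

python3 -m pendant '[{"travel":[-0.1,0,-0.06],"rot":[0,0,0],"fingers":-0.3},{"travel":[-0.25,0,-0.145],"rot":[0,0,0],"fingers":-0.3},{"travel":[-0.5,0,-0.29],"rot":[0,0.1,0],"fingers":-0.3},{"travel":[-0.75,0,-0.43],"rot":[0,0.2,0],"fingers":-0.3},{"travel":[-1,0,-0.58],"rot":[0,0.35,0],"fingers":-0.3},{"travel":[-1,0,-0.58],"rot":[0,0.5,0],"fingers":-0.3},{"travel":[-1,0,-0.58],"rot":[0,0.5,0],"fingers":-0.3},{"travel":[-1,0,-0.58],"rot":[0,0.5,0],"fingers":-0.3}]'
cat >> h.py <<'E'
FT=np.array([.0461,-.0002,.0276]); AT=np.array([-.866,.0046,-.501]); STOP=np.array([*loc(CR,CY,.045),.062])
TC=pose(CY,30,True)
def bottle():
    t,r=tool(); f=t+r.apply(FT); a=r.apply(AT); c,s=np.cos(CY),np.sin(CY); d=f-STOP
    print("foot rel stop",np.array([c*d[0]+s*d[1],-s*d[0]+c*d[1],d[2]]).round(4),"axis in cradle",np.array([c*a[0]+s*a[1],-s*a[0]+c*a[1],a[2]]).round(4))
def tcp_for(dx=0,dy=0,dz=0): # foot displaced from stop, cradle axes
    return STOP+np.array([np.cos(CY)*dx-np.sin(CY)*dy,np.sin(CY)*dx+np.cos(CY)*dy,dz])-TC.apply(FT)
E
python3 -c "
from h import *
s=env.get_state(); print(s['joint_pos'].round(2)); bottle(); print(tcp_for(-.02,0,.1),TC.apply(AT)); plan(tcp_for(-.02,0,.1),TC)
plan([.60,.05,.27])"
```

```text
clock: 16.65
tcp_pos: [0.6338, 0.2629, 0.2359]
orientation: [0.258, -0.183, 0.947, 0.052]
wrist_force: [1.2, 0.7, -5.3]
finger_gap: 0.0477
grip_force: 73.2
[ 0.25  0.16 -0.34  0.55  0.07 -0.12]
foot rel stop [0.0492 0.5267 0.1267] axis in cradle [0.4688 0.1501 0.871 ]
[ 0.52687208 -0.28135311  0.1628523 ] [-9.97316886e-01 -7.96016182e-02  8.78727296e-04]
travel [ 2.475 -3.876 -0.77 ] rot [-0.01   0.22  -2.739]
travel [ 0.65  -1.539 -0.72 ] rot [0. 0. 0.]
```

```bash

for i in 1 2 3 4; do python3 -m pendant '[{"travel":[0.16,-0.3,-0.12],"rot":[0,0,0],"fingers":-0.3},{"travel":[0.33,-0.63,-0.25],"rot":[0,0,0],"fingers":-0.3},{"travel":[0.5,-0.96,-0.38],"rot":[0,0,0],"fingers":-0.3},{"travel":[0.5,-0.96,-0.38],"rot":[0,0,0],"fingers":-0.3}]' | grep -E "clock|tcp|wrist|gap"; done
python3 -c "
from h import *
s=env.get_state(); print(s['joint_pos'].round(2)); bottle(); plan(tcp_for(-.02,0,.1),TC)"
```

```text
clock: 17.05
tcp_pos: [0.6074, 0.1235, 0.2407]
wrist_force: [-0.4, 0.6, -3.9]
finger_gap: 0.0482
clock: 17.45
tcp_pos: [0.5821, -0.0113, 0.2496]
wrist_force: [-0.3, -0.4, -3.2]
finger_gap: 0.0479
clock: 17.85
tcp_pos: [0.5566, -0.146, 0.258]
wrist_force: [-0.1, 1.2, -3.6]
finger_gap: 0.0484
clock: 18.25
tcp_pos: [0.5305, -0.2808, 0.2656]
wrist_force: [-0.4, 0.3, -3.1]
finger_gap: 0.0482
[-0.85  0.17 -0.21  1.    0.5  -1.18]
foot rel stop [-0.0944 -0.0076  0.1563] axis in cradle [0.4666 0.1467 0.8728]
travel [0.463 0.003 0.721] rot [-0.015  0.217 -2.744]
```

```bash

for i in 1 2 3; do python3 -m pendant '[{"travel":[0,0,0],"rot":[0,0,0.14],"fingers":-0.3},{"travel":[0,0,0],"rot":[0,0,0.28],"fingers":-0.3},{"travel":[0,0,0],"rot":[0,0,0.42],"fingers":-0.3},{"travel":[0,0,0],"rot":[0,0,0.56],"fingers":-0.3},{"travel":[0,0,0],"rot":[0,0,0.7],"fingers":-0.3},{"travel":[0,0,0],"rot":[0,0,0.84],"fingers":-0.3},{"travel":[0,0,0],"rot":[0,0,0.96],"fingers":-0.3},{"travel":[0,0,0],"rot":[0,0,0.96],"fingers":-0.3}]' | grep -E "clock|tcp|wrist|gap"; done
python3 -c "
from h import *
s=env.get_state(); print(s['joint_pos'].round(2)); bottle(); plan(tcp_for(-.02,0,.1),TC)"
```

```text
clock: 19.05
tcp_pos: [0.5308, -0.2741, 0.2655]
wrist_force: [-0.1, 0.7, -3.8]
finger_gap: 0.0478
clock: 19.85
tcp_pos: [0.5309, -0.2748, 0.2662]
wrist_force: [-1.1, -0.1, -4.1]
finger_gap: 0.0479
clock: 20.65
tcp_pos: [0.5309, -0.2751, 0.2665]
wrist_force: [1.1, 0.3, -3.5]
finger_gap: 0.0482
[-0.85  0.16 -0.22  1.    0.51  1.83]
foot rel stop [-0.0203  0.0278  0.2042] axis in cradle [-0.911  -0.4135 -0.0097]
travel [-0.487 -0.023  0.716] rot [-0.154 -0.022  0.376]
```

```bash

python3 -m pendant '[{"travel":[-0.12,0,0.18],"rot":[-0.05,-0.007,0.12],"fingers":-0.3},{"travel":[-0.25,-0.01,0.36],"rot":[-0.1,-0.015,0.25],"fingers":-0.3},{"travel":[-0.37,-0.02,0.54],"rot":[-0.154,-0.022,0.376],"fingers":-0.3},{"travel":[-0.487,-0.023,0.716],"rot":[-0.154,-0.022,0.376],"fingers":-0.3},{"travel":[-0.487,-0.023,0.716],"rot":[-0.154,-0.022,0.376],"fingers":-0.3},{"travel":[-0.487,-0.023,0.716],"rot":[-0.154,-0.022,0.376],"fingers":-0.3}]'
python3 - <<'E'
from h import *
s=env.get_state(); print(s['joint_pos'].round(2)); bottle(); plan(tcp_for(-.006,0,.02),TC)
im,d=env.read_camera("scene"); P=cloud("scene",d)
a=cv2.resize(im[60:300,90:410],(400,300))
for o in env.outline_of("scene","bottle")[:1]:
    q=P[o["mask"]&(d>0)]; print(o["conf"],len(q),np.percentile(q,[2,50,98],0).round(3)); np.save("q.npy",q)
im,d=env.read_camera("wrist"); cv2.imwrite("pics/c1.png",np.hstack([a,cv2.resize(im,(400,300))]))
E
```

```text
clock: 21.25
tcp_pos: [0.5269, -0.2814, 0.1633]
orientation: [-0.01, 0.965, 0.036, 0.259]
wrist_force: [0.2, -0.4, -2.4]
finger_gap: 0.0478
grip_force: 75.0
[-0.81  0.14 -0.52  0.56  0.4   2.33]
foot rel stop [-2.000e-02 -1.000e-04  1.005e-01] axis in cradle [-1.0005e+00 -3.7000e-03  6.0000e-04]
travel [-0.235  0.     0.639] rot [-0.    -0.    -0.001]
0.87 872 [[ 0.505 -0.297  0.143]
 [ 0.56  -0.271  0.18 ]
 [ 0.582 -0.253  0.188]]
```

View pics/c1.png

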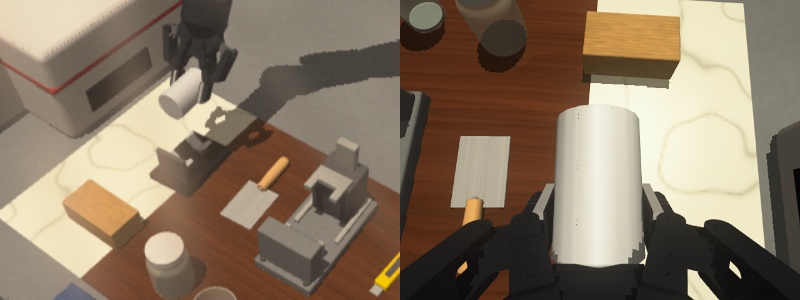

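The bottle lies level over the cradle with its foot towards the stop, and the cloud agrees with the computed pose. I lower it.

```bash

python3 -m pendant '[{"travel":[-0.08,0,0.2],"rot":[0,0,0],"fingers":-0.3},{"travel":[-0.16,0,0.4],"rot":[0,0,0],"fingers":-0.3},{"travel":[-0.22,0,0.56],"rot":[0,0,0],"fingers":-0.3},{"travel":[-0.25,0,0.63],"rot":[0,0,0],"fingers":-0.3},{"travel":[-0.25,0,0.63],"rot":[0,0,0],"fingers":-0.3}]'
python3 -c "
from h import *
bottle(); plan(tcp_for(-.008,0,.005),TC); plan(tcp_for(-.008,0,.000),TC)"
```

```text
clock: 21.9
tcp_pos: [0.5387, -0.2808, 0.0824]
orientation: [-0.01, 0.965, 0.034, 0.259]
wrist_force: [-0.1, -0.5, -3.0]
finger_gap: 0.0482
grip_force: 75.0
foot rel stop [-0.0082 -0.0006  0.0195] axis in cradle [-1.0005e+00 -7.0000e-04  9.0000e-04]
travel [-0.059 -0.003  0.106] rot [ 0.     0.    -0.004]
travel [-0.08  -0.003  0.142] rot [ 0.     0.    -0.004]
```

```bash

python3 -m pendant '[{"travel":[-0.02,0,0.035],"rot":[0,0,0],"fingers":-0.3},{"travel":[-0.04,-0.003,0.07],"rot":[0,0,0],"fingers":-0.3},{"travel":[-0.05,-0.003,0.09],"rot":[0,0,0],"fingers":-0.3},{"travel":[-0.055,-0.003,0.1],"rot":[0,0,0],"fingers":-0.3},{"travel":[-0.059,-0.003,0.106],"rot":[0,0,0],"fingers":-0.3},{"travel":[-0.059,-0.003,0.106],"rot":[0,0,0],"fingers":-0.3}]'
python3 -m pendant '[{"travel":[-0.004,0,0.007],"rot":[0,0,0],"fingers":-0.3},{"travel":[-0.008,0,0.014],"rot":[0,0,0],"fingers":-0.3},{"travel":[-0.012,0,0.021],"rot":[0,0,0],"fingers":-0.3},{"travel":[-0.012,0,0.021],"rot":[0,0,0],"fingers":-0.3}]'
python3 -c "
from h import *
bottle()"
```

```text
clock: 22.5
tcp_pos: [0.539, -0.2805, 0.0684]
orientation: [-0.01, 0.965, 0.034, 0.259]
wrist_force: [0.1, -0.8, -3.9]
finger_gap: 0.0484
grip_force: 75.1
clock: 22.9
tcp_pos: [0.5389, -0.2804, 0.0653]
orientation: [-0.01, 0.965, 0.034, 0.259]
wrist_force: [0.4, 0.7, -4.0]
finger_gap: 0.048
grip_force: 75.1
foot rel stop [-0.0079 -0.0002  0.0024] axis in cradle [-1.0005e+00 -1.0000e-04  3.0000e-04]
```

```bash

for i in 1 2 3; do python3 -m pendant '[{"travel":[-0.003,0,0.005],"rot":[0,0,0],"fingers":-0.3},{"travel":[-0.005,0,0.009],"rot":[0,0,0],"fingers":-0.3},{"travel":[-0.005,0,0.009],"rot":[0,0,0],"fingers":-0.3}]' | grep -E "tcp|wrist"; done
python3 -c "
from h import *
bottle()"
```

```text
tcp_pos: [0.539, -0.2805, 0.0641]
wrist_force: [-0.1, 0.4, -3.1]
tcp_pos: [0.5392, -0.2807, 0.0631]
wrist_force: [0.6, -0.7, -3.7]
tcp_pos: [0.5394, -0.2808, 0.0629]
wrist_force: [-5.5, 1.2, 6.0]
foot rel stop [-0.0075 -0.0006  0.0002] axis in cradle [-1.0005e+00 -3.0000e-04 -1.4000e-03]
```

Contact in the V. Now I slide it toward the stop until the force rises.

```bash

for i in 1 2 3; do python3 -m pendant '[{"travel":[0.007,0,0.004],"rot":[0,0,0],"fingers":-0.3},{"travel":[0.0145,0,0.0083],"rot":[0,0,0],"fingers":-0.3},{"travel":[0.0145,0,0.0083],"rot":[0,0,0],"fingers":-0.3}]' | grep -E "tcp|wrist"; done
python3 -c "
from h import *
bottle()"
```

```text
tcp_pos: [0.5402, -0.2807, 0.0628]
wrist_force: [-13.7, 1.0, 12.3]
tcp_pos: [0.5421, -0.2805, 0.0628]
wrist_force: [-13.3, 1.3, 13.5]
tcp_pos: [0.5441, -0.2804, 0.0628]
wrist_force: [-13.8, 1.6, 12.1]
foot rel stop [-0.0027 -0.0006 -0.    ] axis in cradle [-1.0005e+00  1.0000e-03  6.0000e-04]
```

```bash

for i in 1 2; do python3 -m pendant '[{"travel":[0.007,0,0.004],"rot":[0,0,0],"fingers":-0.3},{"travel":[0.0108,0,0.0062],"rot":[0,0,0],"fingers":-0.3},{"travel":[0.0108,0,0.0062],"rot":[0,0,0],"fingers":-0.3}]' | grep -E "tcp|wrist"; done
python3 -c "
from h import *
bottle()"
```

```text
tcp_pos: [0.5456, -0.2803, 0.0628]
wrist_force: [-14.8, 0.2, 12.0]
tcp_pos: [0.5468, -0.2802, 0.0628]
wrist_force: [-16.9, 0.8, 15.2]
foot rel stop [-0.0001 -0.0007 -0.    ] axis in cradle [-1.0005  0.0012  0.0012]
```

```bash

python3 -m pendant '[{"travel":[0.007,0,0.004],"rot":[0,0,0],"fingers":-0.3},{"travel":[0.007,0,0.004],"rot":[0,0,0],"fingers":-0.3},{"travel":[0.007,0,0.004],"rot":[0,0,0],"fingers":-0.3}]' | grep -E "tcp|wrist"
python3 -c "
from h import *
bottle()"
```

```text
tcp_pos: [0.5468, -0.2802, 0.0628]
wrist_force: [-23.9, 0.5, 19.8]
foot rel stop [-0.0001 -0.0007 -0.0002] axis in cradle [-1.0005  0.0022  0.0026]
```

```bash

python3 -m pendant '[{"travel":[0,0,0],"rot":[0,0,0],"fingers":0.3},{"travel":[0,0,0],"rot":[0,0,0],"fingers":0.9},{"travel":[0,0,0],"rot":[0,0,0],"fingers":1},{"travel":[0,0,0],"rot":[0,0,0],"fingers":1},{"travel":[0,0,0],"rot":[0,0,0],"fingers":1}]'
python3 -m pendant '[{"travel":[0,0,-0.1],"rot":[0,0,0],"fingers":1},{"travel":[0,0,-0.3],"rot":[0,0,0],"fingers":1},{"travel":[0,0,-0.6],"rot":[0,0,0],"fingers":1},{"travel":[0,0,-1],"rot":[0,0,0],"fingers":1},{"travel":[0,0,-1],"rot":[0,0,0],"fingers":1}]'
python3 -m pendant '[{"travel":[-0.3,0,-0.3],"rot":[0,0,0],"fingers":1},{"travel":[-0.6,0,-0.6],"rot":[0,0,0],"fingers":1},{"travel":[-0.6,0,-0.6],"rot":[0,0,0],"fingers":1},{"travel":[-0.6,0,-0.6],"rot":[0,0,0],"fingers":1}]'
python3 - <<'E'
from h import *
a,d=env.read_camera("scene"); P=cloud("scene",d)
for o in env.outline_of("scene","bottle")[:1]:
    q=P[o["mask"]&(d>0)]; print(o["conf"],len(q),np.percentile(q,[1,50,99],0).round(4))
    c,s=np.cos(CY),np.sin(CY); x=(q[:,0]-STOP[0])*c+(q[:,1]-STOP[1])*s; print("along",np.percentile(x,[1,99]).round(4))
b,d=env.read_camera("wrist")
cv2.imwrite("pics/fin.png",np.hstack([cv2.resize(a[120:300,170:410],(400,300)),cv2.resize(b,(400,300))]))
k=(d>0); P=cloud("wrist",d); 
for o in env.outline_of("wrist","bottle")[:1]:
    q=P[o["mask"]&k]; print(o["conf"],np.percentile(q,[1,50,99],0).round(4)); x=(q[:,0]-STOP[0])*c+(q[:,1]-STOP[1])*s; print("along",np.percentile(x,[1,99]).round(4))
    for z0 in (.08,): 
        m=q[q[:,2]>z0]; print(cv2.minAreaRect(m[:,:2].astype(np.float32)))
E
```

```text
clock: 26.1
tcp_pos: [0.5493, -0.2797, 0.0617]
orientation: [-0.01, 0.965, 0.034, 0.259]
wrist_force: [-0.3, 1.0, 0.2]
finger_gap: 0.0851
grip_force: 0.0
clock: 26.6
tcp_pos: [0.4895, -0.2865, 0.1721]
orientation: [-0.006, 0.965, 0.034, 0.262]
wrist_force: [1.4, -0.5, -0.0]
finger_gap: 0.0853
grip_force: 0.0
clock: 27.0
tcp_pos: [0.3903, -0.292, 0.1926]
orientation: [-0.009, 0.965, 0.033, 0.259]
wrist_force: [-0.2, -0.5, 0.1]
finger_gap: 0.0856
grip_force: 0.0
0.9 975 [[ 0.4797 -0.3255  0.0014]
 [ 0.5522 -0.2694  0.0779]
 [ 0.6008 -0.2522  0.0885]]
along [-0.1209  0.0003]
```

View pics/fin.png

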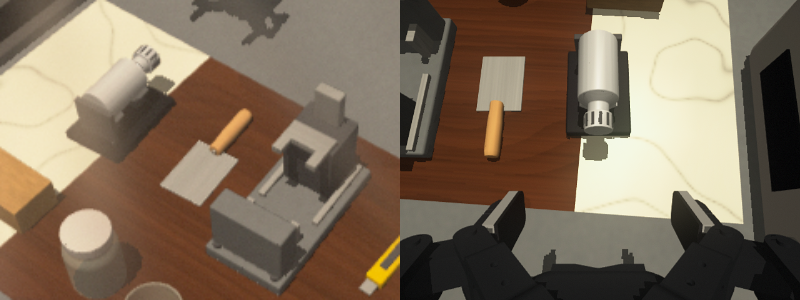

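The bottle lies in the V saddles with its foot at the stop (left crop (95,95)) and its cap overhanging the open end. The jaw is open and the arm is clear.

```bash
python3 -c "
from h import *
print(env.hand_in())"
```

```text
the job is handed in; nothing more can be done
None
```

The job is handed in with no verdict returned: the jaw was slid back to its stop, the bottle stood on the pan and was released, and it now lies in the cradle with its foot against the stop and its cap at the open end.

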